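Close the filter housing on its dowels and hold it shut

ROBOT

A 6-joint arm with a two-finger parallel gripper is mounted at the origin on the work surface. World frame = base frame: x ahead of the robot, y to its left, z up, the work surface at z = 0. Lengths are in mm, angles in degrees, forces in N, time in s.
With the tool pointing down it reaches from about 375 to 975 mm from the base axis. Payload 3.8 kg.
Tool frame: the origin (TCP) lies at the very end of the fingers, on their centre line; the grasp point (between the pads) lies 19 mm behind it; z points along the fingers, y is the line along which they close (so a half turn about z gives the same grasp; the last joint's range is limited). The gripper opens to 85 mm and grips with 20 to 120 N. Pads are 22 mm wide; open, the fingers measure 114 mm over their backs; the gripper's body (76 mm by 85 mm) begins 54 mm behind the grasp point. The pads swing forward as they close: fully open they stand 13 mm farther back than shut.
Start: joints at [-65.254, 15.12, 91.902, -0, 72.978, -2.114], TCP at [304.97, -602.172, 231.28] pointing down, gripper open.
Joint ranges: [-150.88, 150.88], [-54.13, 125.18], [17.81, 147.31], [-75.09, 255.09], [0, 152.58], [-146.25, 146.25]. Speed limits (degrees/s): [147.25, 147.25, 180, 180, 180, 180].

INTERFACE

Orientations are given as [roll, pitch, yaw] about the fixed x, y, z axes, in that order (R = Rz(yaw) Ry(pitch) Rx(roll)).
In Python, from station import env gives the robot as it stands. The module is installed in compiled form; this text tells all that it offers.
- The arm moves only by the shell command python3 -m handwheel 'ROWS'. ROWS is JSON, a list of rows, each a list of 7 numbers: the shift along the tool's x, y, z in m, then the turn, a rotation vector about the tool's x, y, z in rad, then the opening, from 0 (shut) to 1 (fully open). In form: [[x, y, z, wx, wy, wz, gripper], ...]. A call has 1 to 12 rows; each row is the pose to reach, as a shift and turn from the pose commanded when the call began, along the tool's axes at that moment; what a row does not reach only later rows make up. A row lasts 1/12 s, in which the tool goes at most 41.7 mm and 7.16 degrees, less where a joint would pass 70% of its speed; a pose out of reach is approached as far as the arm can. A call with a gripper value outside its range is refused whole. The fingers move at their own pace and stop on an object; the grip force is fixed at half the most. Time passes only in rows, so rows that repeat a pose let the fingers close. It gives the time, the measured TCP pose, the force, the opening and the grip force at its end, in the units of the state.
- env.state(): the state, without advancing time (a new reading comes with each control period).
- env.camera(name): name is "side" or "top"; returns a dict with "pixels" (480x640x3 uint8, blue, green, red), "camera_matrix" (3x3 intrinsics, pixels), "position" and "rotation" of the camera in the world. Camera axes: x right, y down, z forward; pixel columns grow to the right and rows downward; lengths in mm; the calibration is good to about 2 mm. A picture is of the moment at which its call begins. There is no depth.
- env.sign_off(): hands the job in; it is judged then, once.
The state is a dict: "time": time; "qpos": joint angles; "joint_vel": joint speeds; "joint_torque": joint torques, N m; "tcp_pos": TCP position; "orientation": TCP orientation; "ft_force": force on the tool from outside, world axes, zero at the start; "moment": the same for the moment, N m; "width": opening from 0.0 (shut) to 1.0 (fully open); "gripper_force": force on a finger pad.
Only numpy, scipy, OpenCV 4.12 (cv2) and the standard library are available. Lean on these libraries where they do the work, as an engineer would, in place of code of your own. Each camera call takes 0.05 s, during which the arm holds its last target. There are 200 camera calls.

TASK

Take the blue upper half of the filter housing from the white drain tray and set it on the two dowels of the green lower half that is fixed to the bench, with the yellow-marked ends together (the dowels differ in thickness, so it goes on only this way round). The sprung white plate in the lower half keeps the halves apart: press the upper half down until it is fully home and flush on the lower half, and finish while still holding it pressed shut, not letting go, so that the clamp can be fitted. Leave the white bottle, the flask and the jar where they are.

Things in the scene. Friction and masses are not known exactly. Their poses are not given: they have to be found in the camera images.
- cover: upper housing half, loose, blue, about 0.25 kg: plate 130 (x) by 70 (y) by 18 mm thick, solid grip block in its middle 40 (x) by 30 (y) mm, 40 mm tall above the plate. Origin: centre of the plate's underside, z up; yellow stripe at the +x end. Through holes 50 mm from the origin: 16 mm wide at +x, 12 mm at -x. Starts flat, right way up, on the tray's floor
- wide_hole (a point): on the cover: centre of the wide 16 mm hole at the plate's underside, yellow end
- narrow_hole (a point): on the cover: centre of the narrow 12 mm hole at the plate's underside, other end
- base: lower housing half, fixed, green block 130 (x) by 70 (y) by 30 mm high. Origin: centre of its underside on the bench, z up; yellow stripe at the +x end. Steel dowels stand 22 mm above the flat top face, 50 mm either side of centre: 14 mm thick at +x, 10 mm at -x, straight for 12 mm, then tapering by 6 mm to the tip. Shut: cover origin 30 mm above base origin, axes coincide
- wide_dowel (a point): on the base: foot of the 14 mm dowel, at the top face, yellow end
- narrow_dowel (a point): on the base: foot of the 10 mm dowel, at the top face, other end
- sinter (a joint): travel (m) of the round white sprung plate, 46 mm across, in the middle of the base: 0 when it stands 6 mm above the base's top face, 0.006 when level with it. The spring pushes up with 5 N at 0 and 12 N at 0.006: the cover's weight does not sink it; about 9 to 10 N of extra push brings the cover flush, and it lifts the cover again when the push ends
- tray: white drain tray, fixed, 220 (x) by 160 (y) mm, rim 16 mm high, walls 4 mm, floor 4 mm thick. Origin: centre of its underside on the bench
- bottle: bystander: white plastic bottle with red cap, 68 mm across, 170 mm tall; origin at the centre of its underside
- flask: bystander: amber conical flask, 80 mm across, 105 mm tall; origin at the centre of its underside
- jar: bystander: small glass jar with white lid, 44 mm across, 55 mm tall; origin at the centre of its underside
Things that resemble listed ones, but are neither listed nor needed, are in the scene too. Of the things shaped like the cover, the blue one is meant.

How it is judged:
By the outcome, as a careful person would: the job done as asked, in the order asked, and still so for the second after the job is handed in, while the arm keeps its last pose, push and grip.
It also fails if it takes over 38 s, if anything falls off the work surface, if the arm or the gripper's body presses on something with over 40 N, if the wrist force passes 120 N, or if a joint passes its speed limit or range.

## Working session

There is one attempt and no reset: what is moved stays moved. The work goes in short steps, Python scripts to look and compute and a shell command to move; the robot and the scene stay as the last step left them, time stands still between calls to the robot, and variables do not carry over. Pictures are saved under pics/ and viewed, at most 10 in all, crops included, and the job is handed in when it is done.

```bash
mkdir -p pics
python3 - <<'E'
from station import env
import cv2,numpy as np
for n in("top","side"):
    c=env.camera(n); cv2.imwrite(f"pics/{n}0.png",c["pixels"])
    print(n,c["camera_matrix"].tolist(),np.round(c["position"],1),np.round(c["rotation"],4).tolist())
s=env.state();print(s)
E
```

```text
top [[471.9280172143205, 0.0, 313.0023712663962], [0.0, 471.9280172143205, 237.90021966497957], [0.0, 0.0, 1.0]] [ 3.5170e+02 -1.0000e+00  1.2532e+03] [-171.1751, -0.4753, -91.0122]
side [[477.9131158531526, 0.0, 323.51243657371435], [0.0, 477.9131158531526, 238.41689310374895], [0.0, 0.0, 1.0]] [221.1 660.6 832.1] [-137.3149, 0.464, -155.6465]
{'time': 0.1, 'qpos': array([-6.52544022e+01,  1.51686913e+01,  9.19749983e+01, -3.01487125e-04,
        7.29770498e+01, -2.11606724e+00]), 'joint_vel': array([ 0.05185035, -0.12374968, -0.27828505,  0.01701531, -0.01923476,
       -0.03803273]), 'joint_torque': array([ 1.40525485e-04, -5.16705287e+01, -3.68589807e+01, -1.30314597e-04,
        6.25103785e-03, -2.44604286e-05]), 'tcp_pos': array([ 304.68650925, -601.56847125,  230.02646209]), 'orientation': array([-1.79879332e+02, -4.17027269e-03,  2.68617492e+01]), 'ft_force': array([ 0.08821323, -0.4457361 , -0.34745798]), 'moment': array([ 0.02411714, -0.03992198,  0.0008994 ]), 'gripper_force': 0.0, 'width': 0.9962986970432312}
```

View pics/top0.png

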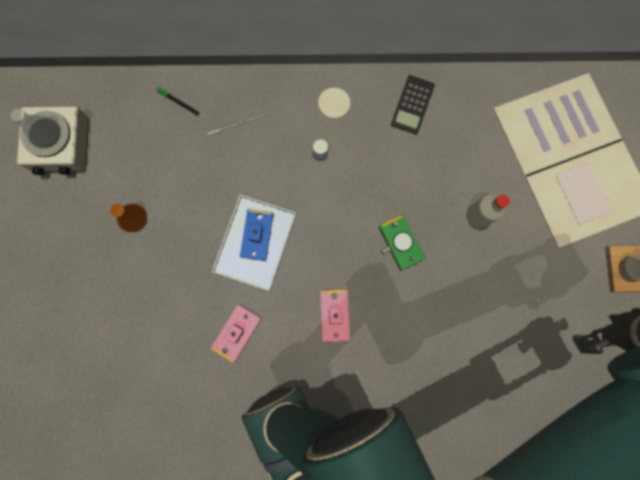

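View pics/side0.png

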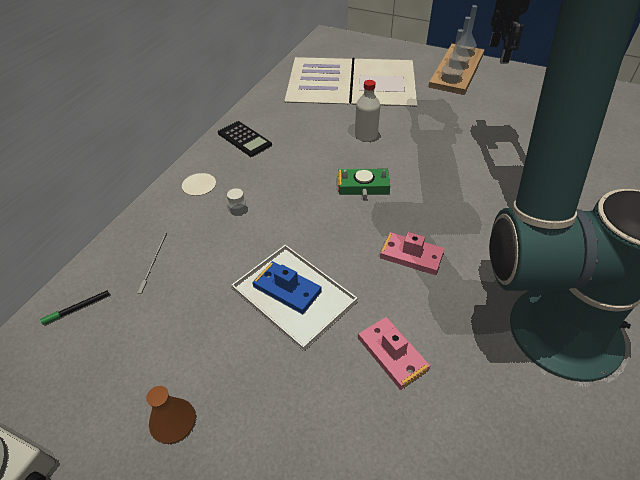

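The top view shows the things shaped like the cover: blue at (257,236) in the tray, pink at (235,334) and pink at (335,316). The blue one is meant. The green base is at (402,243) with its yellow end near (392,219). In the side view, blue is at (287,286) and the base at (364,181).

```bash
cat > h.py <<'E'
from station import env
import cv2,numpy as np
from scipy.spatial.transform import Rotation as Rn
def cam(n):
    c=env.camera(n); c["R"]=Rn.from_euler("xyz",c["rotation"],degrees=True).as_matrix() if np.size(c["rotation"])==3 else np.array(c["rotation"]); return c
def ray(c,uv,z):
    K=c["camera_matrix"];uv=np.atleast_2d(uv).astype(float)
    d=(np.c_[uv,np.ones(len(uv))]@np.linalg.inv(K).T)@c["R"].T
    p=np.array(c["position"]);return p+d*((z-p[2])/d[:,2])[:,None]
def hsv(c): return cv2.cvtColor(c["pixels"],cv2.COLOR_BGR2HSV)
def blobs(m,box):
    k=np.zeros_like(m);x0,y0,x1,y1=box;k[y0:y1,x0:x1]=m[y0:y1,x0:x1]
    cs,_=cv2.findContours(k,cv2.RETR_EXTERNAL,cv2.CHAIN_APPROX_NONE)
    return k,sorted(cs,key=cv2.contourArea)[::-1]
BLUE=((100,120,40),(125,255,255));GREEN=((50,120,30),(80,255,255));YEL=((18,100,80),(33,255,255))
E
python3 - <<'E'
from h import *
t=cam("top");s=cam("side")
def up(c,b): return cv2.resize(c["pixels"][b[1]:b[3],b[0]:b[2]],(390,290),interpolation=cv2.INTER_CUBIC)
cv2.imwrite("pics/crop.png",np.vstack([np.hstack([up(t,(208,190,308,264)),up(t,(352,205,452,279))]),np.hstack([up(s,(237,249,337,323)),up(s,(314,145,414,219))])]))
for n,col,bt,bs,z in(("cover",BLUE,(200,180,310,300),(230,240,360,350),22),("base",GREEN,(360,200,440,285),(320,150,410,205),30)):
  for c,b in((t,bt),(s,bs)):
    h=hsv(c)
    k,cs=blobs(cv2.inRange(h,*col),b);r=cv2.minAreaRect(cs[0]);print(n,"rect",r)
    print(" corners",ray(c,cv2.boxPoints(r),z)[:,:2].round(1).tolist())
    y,ys=blobs(cv2.inRange(h,*YEL),b);m=cv2.moments(y,True)
    if m["m00"]: print(" yellow",m["m00"],(m["m10"]/m["m00"],m["m01"]/m["m00"]),ray(c,(m["m10"]/m["m00"],m["m01"]/m["m00"]),z).round(1))
E
```

```text
cover rect ((256.0693664550781, 235.54910278320312), (25.08943748474121, 45.160987854003906), 8.746161460876465)
 corners [[497.9, 176.9], [617.1, 159.4], [605.7, 93.5], [486.8, 112.0]]
 yellow 4.0 (258.5, 211.25) [[616.8 129.1  22. ]]
cover rect ((286.7890625, 285.5880126953125), (63.46813201904297, 33.479949951171875), 29.19748306274414)
 corners [[620.8, 166.7], [628.7, 80.9], [479.9, 108.9], [479.7, 188.8]]
 yellow 47.0 (263.1063829787234, 271.7659574468085) [[614.4 125.4  22. ]]
base rect ((401.8000793457031, 242.6000213623047), (46.51021194458008, 25.043960571289062), 63.43495178222656)
 corners [[566.5, -192.1], [595.6, -252.6], [484.1, -301.8], [455.8, -241.9]]
 yellow 69.0 (391.5507246376812, 220.15942028985506) [[ 585.5 -222.9   30. ]]
base rect ((364.0, 181.0), (24.0, 50.0), 90.0)
 corners [[597.4, -254.0], [477.0, -307.1], [446.1, -217.7], [560.4, -167.3]]
 yellow 40.0 (339.05, 177.325) [[ 584.  -222.9   30. ]]
```

View pics/crop.png

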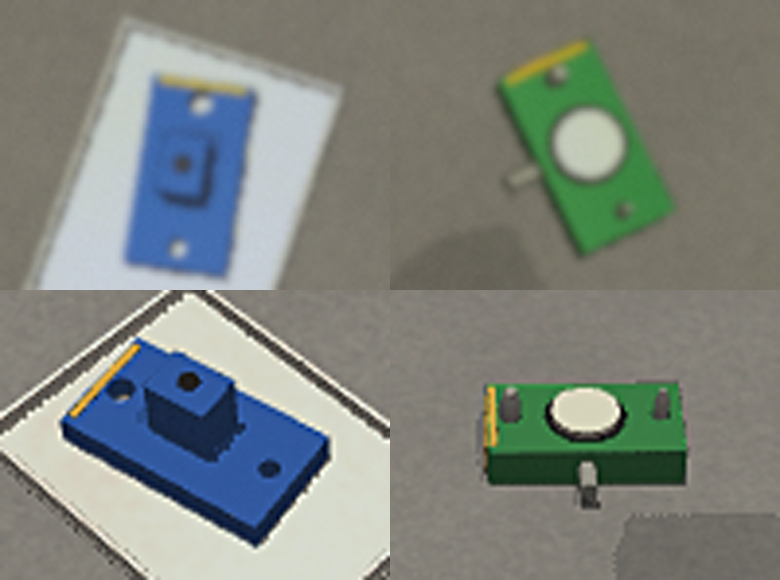

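The crop confirms it: the blue cover is in the tray with its yellow end facing +x. The base has two dowels, the sprung plate and a small spigot on its left side. Next I'll compute the approach.

```bash
cat >> h.py <<'E'
def go(x,y,z,yaw):
    s=env.state();p=s["tcp_pos"];w=np.radians(s["orientation"][2]);d=np.array([x,y,z])-p
    dy=(yaw-s["orientation"][2]+180)%360-180
    print("t",round(s["time"],2),"row",np.round([(d[0]*np.cos(w)+d[1]*np.sin(w))/1e3,(d[0]*np.sin(w)-d[1]*np.cos(w))/1e3,-d[2]/1e3],4),"wz",round(-np.radians(dy),4))
E
python3 - <<'E'
from h import *
t=cam("top")
h=ray(t,[(259.5,216.5),(253.9,253.3)],18);print(h.round(1),h.mean(0),np.degrees(np.arctan2(*(h[0]-h[1])[1::-1])))
go(552,135,130,-8.4)
E
```

```text
[[603.3 126.9  18. ]
 [504.8 141.6  18. ]] [554.06690978 134.24764189  18.        ] -8.51885693596909
t 0.25 row [ 0.5534 -0.5457  0.1006] wz 0.6154
```

```bash
python3 -m handwheel '[[0.554,-0.546,0,0,0,0.616,1],[0.554,-0.546,0,0,0,0.616,1],[0.554,-0.546,0,0,0,0.616,1],[0.554,-0.546,0,0,0,0.616,1],[0.554,-0.546,0,0,0,0.616,1],[0.554,-0.546,0,0,0,0.616,1],[0.554,-0.546,0,0,0,0.616,1],[0.554,-0.546,0,0,0,0.616,1],[0.554,-0.546,0,0,0,0.616,1],[0.554,-0.546,0,0,0,0.616,1],[0.554,-0.546,0,0,0,0.616,1],[0.554,-0.546,0,0,0,0.616,1]]'; python3 -c "
from h import *
go(553,134.5,130,-8.4)"
```

```text
time: 1.25
tcp_pos: [464.3, -126.2, 231.6]
orientation: [180.0, -0.1, -8.4]
ft_force: [0.8, 0.5, 0.3]
width: 1.002
gripper_force: 0.0
t 1.25 row [ 0.0495 -0.2709  0.1016] wz -0.0009
```

```bash
python3 -m handwheel '[[0.05,-0.27,0.1,0,0,0,1],[0.05,-0.27,0.1,0,0,0,1],[0.05,-0.27,0.1,0,0,0,1],[0.05,-0.27,0.1,0,0,0,1],[0.05,-0.27,0.1,0,0,0,1],[0.05,-0.27,0.1,0,0,0,1],[0.05,-0.27,0.1,0,0,0,1],[0.05,-0.27,0.1,0,0,0,1],[0.05,-0.27,0.1,0,0,0,1],[0.05,-0.27,0.1,0,0,0,1],[0.05,-0.27,0.1,0,0,0,1]]'; python3 -c "
from h import *
go(553,134.5,26,-8.4)"
```

```text
time: 2.17
tcp_pos: [553.2, 130.6, 131.8]
orientation: [180.0, -0.0, -8.5]
ft_force: [-0.3, -0.8, -1.2]
width: 1.001
gripper_force: 0.0
t 2.17 row [-0.0008 -0.0038  0.1058] wz -0.0013
```

```bash
python3 -m handwheel '[[0,-0.004,0.03,0,0,0,1],[0,-0.004,0.06,0,0,0,1],[0,-0.004,0.08,0,0,0,1],[0,-0.004,0.095,0,0,0,1],[0,-0.004,0.104,0,0,0,1],[0,-0.004,0.105,0,0,0,1],[0,-0.004,0.105,0,0,0,1],[0,-0.004,0.105,0,0,0,1]]'
python3 - <<'E'
from h import *
c=cam("side");cv2.imwrite("pics/g1.png",cv2.resize(c["pixels"][180:380,180:400],(660,600)))
go(553,134.5,26,-8.4)
E
```

```text
time: 2.83
tcp_pos: [555.0, 135.2, 27.8]
orientation: [-180.0, -0.1, -8.5]
ft_force: [0.4, 0.3, 1.6]
width: 1.0
gripper_force: 0.0
t 2.88 row [-0.002   0.0012  0.002 ] wz -0.0012
```

View pics/g1.png

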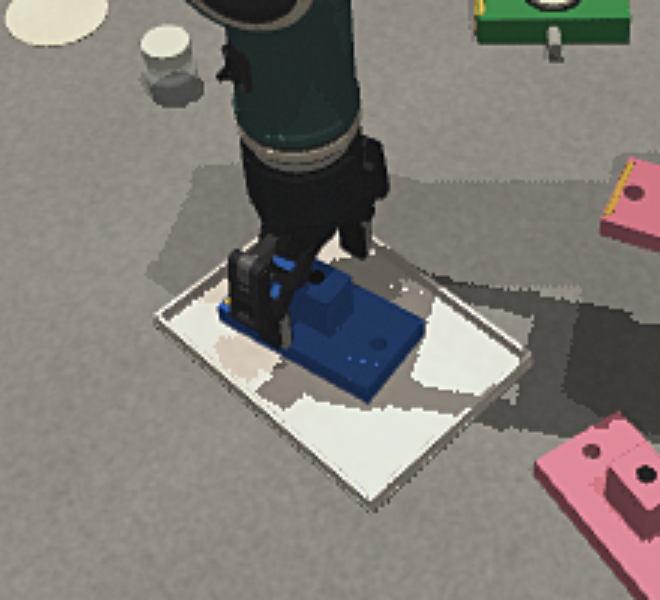

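The fingers straddle the block, which is at crop (325,295). The near fingertip is at about (285,340). I'll check its x by projecting the TCP.

Run:
```python
from h import *
c=cam("side")
print(ray(c,(180+283/3,180+335/3),38), ray(c,(180+325/3,180+287/3),62))
```

```text
[[559.91687068 172.30861021  38.        ]] [[542.70937615 139.73620851  62.        ]]
```

```bash
python3 -m handwheel '[[-0.002,0,0.002,0,0,0,1],[-0.002,0,0.002,0,0,0,0.6],[-0.002,0,0.002,0,0,0,0.2],[-0.002,0,0.002,0,0,0,0],[-0.002,0,0.002,0,0,0,0],[-0.002,0,0.002,0,0,0,0],[-0.002,0,0.002,0,0,0,0],[-0.002,0,0.002,0,0,0,0],[-0.002,0,0.002,0,0,0,0],[-0.002,0,0.002,0,0,0,0]]'
```

```text
time: 3.77
tcp_pos: [552.0, 135.9, 24.4]
orientation: [-180.0, -0.0, -8.4]
ft_force: [0.8, 0.3, 0.9]
width: 0.345
gripper_force: 60.4
```

```bash
python3 -m handwheel '[[0,0,-0.01,0,0,0,0],[0,0,-0.03,0,0,0,0],[0,0,-0.06,0,0,0,0],[0,0,-0.1,0,0,0,0],[0,0,-0.11,0,0,0,0],[0,0,-0.11,0,0,0,0]]'; python3 -c "
from h import *
go(525,-247,130,23.3)"
```

```text
time: 4.27
tcp_pos: [555.0, 136.5, 139.1]
orientation: [-179.8, -0.5, -8.4]
ft_force: [0.3, 0.5, -2.1]
width: 0.345
gripper_force: 60.2
t 4.27 row [0.0265 0.3837 0.0091] wz -0.5539
```

```bash
python3 -m handwheel '[[0.026,0.384,0,0,0,-0.554,0],[0.026,0.384,0,0,0,-0.554,0],[0.026,0.384,0,0,0,-0.554,0],[0.026,0.384,0,0,0,-0.554,0],[0.026,0.384,0,0,0,-0.554,0],[0.026,0.384,0,0,0,-0.554,0],[0.026,0.384,0,0,0,-0.554,0],[0.026,0.384,0,0,0,-0.554,0],[0.026,0.384,0,0,0,-0.554,0],[0.026,0.384,0,0,0,-0.554,0],[0.026,0.384,0,0,0,-0.554,0],[0.026,0.384,0,0,0,-0.554,0]]'; python3 -m handwheel '[[0,0,0,0,0,0,0],[0,0,0,0,0,0,0],[0,0,0,0,0,0,0],[0,0,0,0,0,0,0]]'
python3 - <<'E'
from h import *
go(525,-247,100,23.3)
a=[cv2.resize(cam(n)["pixels"][y:y+150,x:x+100],(400,600),interpolation=cv2.INTER_CUBIC) for n,x,y in(("top",352,170),("side",314,90))]
cv2.imwrite("pics/hov.png",np.hstack(a))
E
```

```text
time: 5.27
tcp_pos: [519.3, -248.5, 131.8]
orientation: [-179.8, 0.1, 23.1]
ft_force: [-0.7, -0.1, -2.0]
width: 0.344
gripper_force: 60.5
time: 5.6
tcp_pos: [521.2, -246.5, 134.0]
orientation: [-180.0, 0.0, 23.4]
ft_force: [-0.5, -0.5, -2.0]
width: 0.342
gripper_force: 60.5
t 5.6 row [0.0033 0.0019 0.034 ] wz 0.002
```

View pics/hov.png

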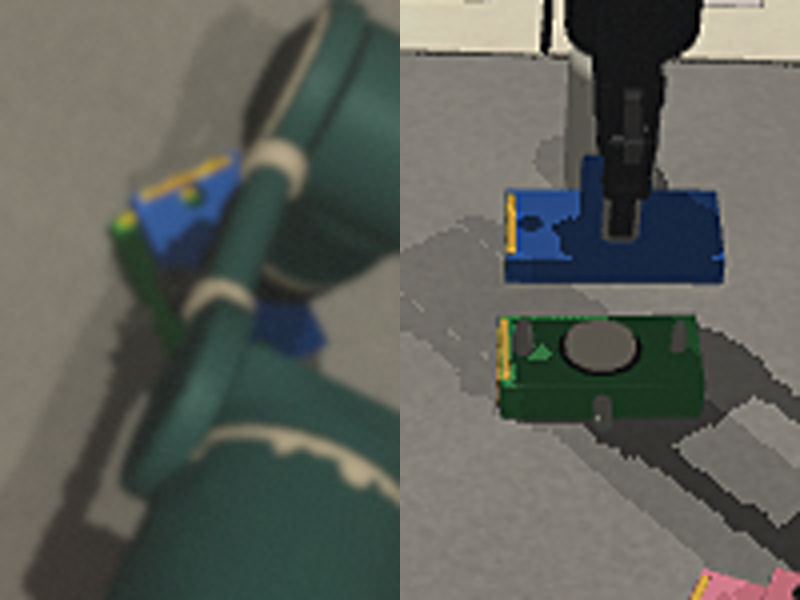

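The cover hovers over the base with the yellow ends on the same side. In the side half of the crop, the cover's bottom edge runs at y=283 from x=505 to 723, and the base spans x 497–702. I'll measure the base from its disc in the first pictures, and both parts from edges in the side view.

Run:
```python
from h import *
t=cam("top");s=cam("side");h0=120
# base: disc (z=36) and yellow stripe from first pictures
for c,f,b in((t,"top0",(385,225,420,260)),(s,"side0",(350,165,380,188))):
    i=cv2.imread(f"pics/{f}.png");h=cv2.cvtColor(i,cv2.COLOR_BGR2HSV)
    k,cs=blobs(cv2.inRange(h,(0,0,150),(180,70,255)),b);e=cv2.fitEllipse(cs[0]);print(f,"disc",e,ray(c,e[0],36).round(1))
# edges, same side image: lower outline and ends
h=hsv(s)
def corners(m,b,rows,ycap):
    k,cs=blobs(m,b);k=cv2.drawContours(np.zeros_like(k),[cs[0]],-1,255,-1)
    xs=np.where(k.any(0))[0];bot=np.array([(x,np.where(k[:,x])[0].max()+.5) for x in xs[3:-3]])
    med=np.median(bot[:,1]);bot=bot[abs(bot[:,1]-med)<2]
    p=np.polyfit(bot[:,0],bot[:,1],1);ys=range(int(med)-rows,int(med))
    out=[]
    for f,o in((np.min,-.5),(np.max,.5)):
        x=np.median([f(np.where(k[y])[0])+o for y in ys]);out.append((x,np.polyval(p,x)))
    return np.array(out),xs[[0,-1]]
z=env.state()["tcp_pos"][2]-20.4
dark=cv2.inRange(h,(95,100,20),(130,255,255))
for n,m,b,r,zz in(("cover",dark|cv2.inRange(h,*YEL),(430-4-100,130,500,163),5,z),("base",cv2.inRange(h,(45,100,15),(85,255,255))|cv2.inRange(h,*YEL),(330,165,495,200),7,0)):
    c,x=corners(m,b,r,0);w=ray(s,c,zz);d=w[0]-w[1];u=d/np.linalg.norm(d);yaw=np.degrees(np.arctan2(u[1],u[0]))
    n_=np.array([-u[1],u[0],0]);print(n,c.round(1).tolist(),"len",np.linalg.norm(d).round(1),"yaw",yaw.round(2),"centre",(w.mean(0)-35*n_).round(1))
print(env.state()["tcp_pos"])
```

```text
top0 disc ((402.6529235839844, 241.08819580078125), (16.18032455444336, 16.454023361206055), 127.14865112304688) [[ 528.2 -248.4   36. ]]
side0 disc ((363.640869140625, 175.00369262695312), (10.488897323608398, 16.93878746032715), 94.16162109375) [[ 526.9 -250.4   36. ]]
cover [[340.5, 159.2], [394.5, 160.5]] len 129.6 yaw 21.46 centre [ 521.7 -250.2  114.1]
base [[338.5, 194.1], [389.5, 193.4]] len 132.1 yaw 25.04 centre [ 527.5 -253.4    0. ]
[ 521.39346887 -247.28204757  134.46149068]
```

```bash
python3 -c "
from h import *
go(526.7,-250,78,24.3)"
```

```text
t 5.8 row [0.0038 0.0046 0.0565] wz -0.0164
```

```bash
python3 -m handwheel '[[0.004,0.0045,0.01,0,0,-0.016,0],[0.004,0.0045,0.025,0,0,-0.016,0],[0.004,0.0045,0.04,0,0,-0.016,0],[0.004,0.0045,0.05,0,0,-0.016,0],[0.004,0.0045,0.055,0,0,-0.016,0],[0.004,0.0045,0.056,0,0,-0.016,0],[0.004,0.0045,0.056,0,0,-0.016,0],[0.004,0.0045,0.056,0,0,-0.016,0],[0.004,0.0045,0.056,0,0,-0.016,0]]'
python3 - <<'E'
from h import *
go(526.7,-250,78,24.3)
a=[cv2.resize(cam(n)["pixels"][y:y+75,x:x+100],(w,600*w//800),interpolation=cv2.INTER_NEAREST) for n,x,y,w in(("side",314,130,800),)]
cv2.imwrite("pics/hov2.png",a[0])
E
```

```text
time: 6.55
tcp_pos: [527.4, -250.8, 79.3]
orientation: [179.9, -0.1, 24.2]
ft_force: [0.1, -0.5, -2.5]
width: 0.343
gripper_force: 60.7
t 6.55 row [-0.0003 -0.001   0.0013] wz -0.0012
```

View pics/hov2.png

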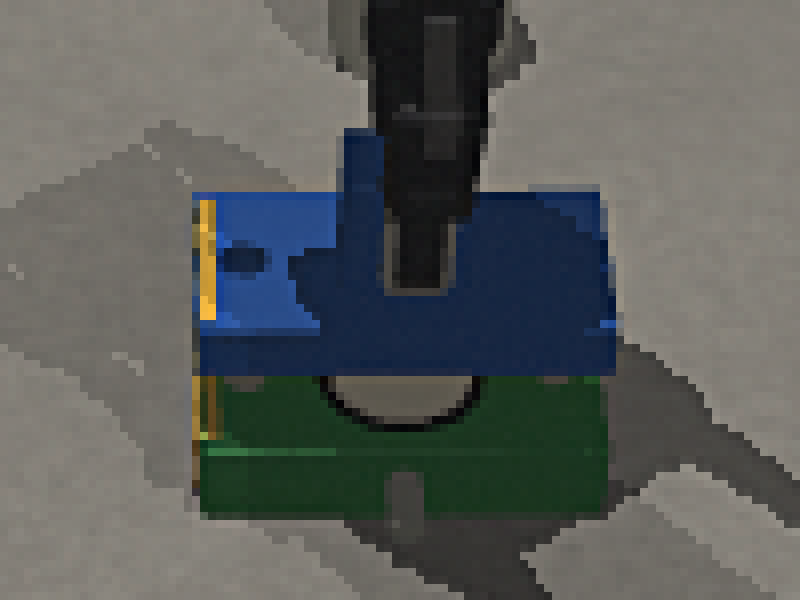

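The side view shows the cover just above the dowels, and its ends line up with the base: cover x 200–615, base x 199–607. I'll check the depth direction from the two front edges (rows 376 and 452).

Run:
```python
from h import *
s=cam("side")
f=lambda x,y:(314+x/8-.5,130+y/8-.5)
z=env.state()["tcp_pos"][2]-20.4
A=ray(s,[f(201,376),f(616,376)],z);B=ray(s,[f(200,454),f(608,454)],30);C=ray(s,[f(200,518),f(608,518)],0)
th=np.radians(24.2);M=np.array([[np.cos(th),np.sin(th)],[-np.sin(th),np.cos(th)]])
for P in(A,B,C): print(P[:,:2].round(1).tolist(), (M@P.mean(0)[:2]).round(1))
```

```text
[[573.2, -193.7], [454.7, -245.9]] [ 378.7 -411.1]
[[571.6, -190.2], [453.3, -242.4]] [ 378.7 -407.4]
[[572.4, -193.3], [451.8, -246.5]] [ 376.9 -410.5]
```

```bash
python3 -m handwheel '[[-0.001,-0.0015,0.001,0,0,0,0],[-0.001,-0.0015,0.003,0,0,0,0],[-0.001,-0.0015,0.005,0,0,0,0],[-0.001,-0.0015,0.007,0,0,0,0],[-0.001,-0.0015,0.009,0,0,0,0],[-0.001,-0.0015,0.011,0,0,0,0],[-0.001,-0.0015,0.011,0,0,0,0],[-0.001,-0.0015,0.011,0,0,0,0]]'; python3 -c "
from h import *
go(526,-249.5,50.4,24.2);print(env.state()['moment'])"
```

```text
time: 7.32
tcp_pos: [524.9, -249.3, 66.9]
orientation: [-180.0, 0.0, 24.2]
ft_force: [-0.5, 0.3, -1.5]
width: 0.346
gripper_force: 60.7
t 7.32 row [0.001  0.0006 0.0165] wz 0.0004
[ 0.01668447 -0.0069128   0.03255046]
```

```bash
python3 -m handwheel '[[0,0,0.001,0,0,0,0],[0,0,0.0025,0,0,0,0],[0,0,0.004,0,0,0,0],[0,0,0.0055,0,0,0,0],[0,0,0.007,0,0,0,0],[0,0,0.007,0,0,0,0],[0,0,0.007,0,0,0,0]]'; python3 -c "
from h import *
go(526,-249.5,50.4,24.2);print(env.state()['moment'])"
```

```text
time: 7.9
tcp_pos: [525.0, -249.4, 60.1]
orientation: [-180.0, 0.0, 24.2]
ft_force: [1.3, -0.3, -1.5]
width: 0.338
gripper_force: 60.7
t 7.9 row [0.0009 0.0005 0.0097] wz 0.0004
[-0.02095086 -0.03978047  0.01293165]
```

```bash
python3 -m handwheel '[[0,0,0.001,0,0,0,0],[0,0,0.002,0,0,0,0],[0,0,0.003,0,0,0,0],[0,0,0.004,0,0,0,0],[0,0,0.005,0,0,0,0],[0,0,0.006,0,0,0,0],[0,0,0.006,0,0,0,0],[0,0,0.006,0,0,0,0]]'; python3 -c "
from h import *
go(526,-249.5,50.4,24.2);print(env.state()['moment'])"
```

```text
time: 8.57
tcp_pos: [525.1, -249.4, 54.8]
orientation: [-180.0, -0.0, 24.2]
ft_force: [-2.7, 1.0, 4.3]
width: 0.343
gripper_force: 61.5
t 8.57 row [0.0008 0.0004 0.0044] wz 0.0004
[ 0.23807174  0.48654832 -0.02104298]
```

```bash
python3 -m handwheel '[[0,0,0.001,0,0,0,0],[0,0,0.002,0,0,0,0],[0,0,0.003,0,0,0,0],[0,0,0.004,0,0,0,0],[0,0,0.005,0,0,0,0],[0,0,0.005,0,0,0,0],[0,0,0.005,0,0,0,0]]'; python3 -c "
from h import *
go(526,-249.5,50.4,24.2);print(env.state()['moment'])"
```

```text
time: 9.15
tcp_pos: [525.2, -249.5, 50.5]
orientation: [180.0, 0.0, 24.2]
ft_force: [-4.8, 1.9, 10.1]
width: 0.342
gripper_force: 62.1
t 9.15 row [0.0007 0.0004 0.0001] wz 0.0005
[ 0.5144899   0.81021526 -0.03967482]
```

```bash
python3 -m handwheel '[[0,0,0.0005,0,0,0,0],[0,0,0.001,0,0,0,0],[0,0,0.0015,0,0,0,0],[0,0,0.002,0,0,0,0],[0,0,0.002,0,0,0,0],[0,0,0.002,0,0,0,0]]'
python3 - <<'E'
from h import *
s=env.state();print(s['moment'],s['tcp_pos'])
c=cam("side")
cv2.imwrite("pics/shut.png",cv2.resize(c["pixels"][130:205,314:414],(800,600),interpolation=cv2.INTER_NEAREST))
E
```

```text
time: 9.65
tcp_pos: [525.2, -249.5, 50.4]
orientation: [-180.0, 0.0, 24.2]
ft_force: [-9.1, 4.7, 22.2]
width: 0.345
gripper_force: 64.0
[0.85283371 1.48584482 0.04472561] [ 525.1873375  -249.47234847   50.42025956]
```

View pics/shut.png

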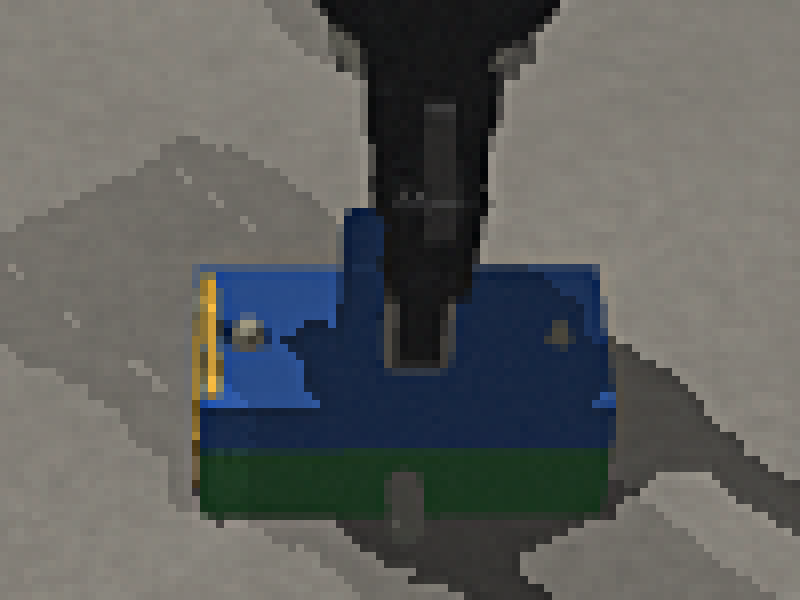

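The halves are flush, with no gap along the seam at row 450. Both dowel tips show in their holes at (247,333) and (560,333). The push hit a hard stop: 12 N more force moved it only 0.1 mm. I'll let it settle briefly, then hand in.

```bash
python3 -m handwheel '[[0,0,0,0,0,0,0],[0,0,0,0,0,0,0],[0,0,0,0,0,0,0],[0,0,0,0,0,0,0],[0,0,0,0,0,0,0],[0,0,0,0,0,0,0]]' && python3 -c "
from station import env
print(env.sign_off())"
```

```text
time: 10.2
tcp_pos: [525.2, -249.5, 50.4]
orientation: [-180.0, 0.0, 24.2]
ft_force: [-8.7, 4.4, 21.6]
width: 0.345
gripper_force: 64.0
the job is handed in; nothing more can be done
None
```

The blue cover is on the dowels with the yellow ends together, pressed flush and still held down with about 22 N; I handed the job in at 10.2 s, and no verdict came back.

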